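Nip up the setting block and hold the magnifier over the stone

TASK

Push the sliding jaw of the small vice up until you feel it nip the wooden setting block snugly, square against the fixed jaw, firmly but without crushing it. Then take the hand magnifier by its handle, carry it over the tools without disturbing anything, and hold its lens level and centred over the stone, with its rim about 20 mm above the stone and touching nothing. Finish while still holding it there in the gripper, steady: do not put it down or let go.

Things in the scene. Friction and masses are not known exactly. Their poses are not given: they have to be found in the camera images.
- vice: Low steel toolmaker's vice screwed to the bench, 150 x 56 mm (80 mm wide over its toe clamps, which are below 17 mm); bed 24 mm, jaw tops 50 mm above the bench. Origin: centre of its underside; x along the bed from sliding jaw to fixed jaw, z up. Fixed jaw's gripping face at x = +45 mm; the bed ends at x = -75 and +75 mm.
- jaw (a joint): Travel (m) of the sliding jaw along the vice's x. At 0 its gripping face is at vice x = -25 mm, its back at -60 mm. 35 mm long, 56 mm wide, 26 mm tall above the bed. It slides against 3 N of friction (plus 25 N per m/s) and stays where left. Home on the 30 mm block at 0.040; a push that reaches 8 to 15 N there nips it snug.
- jaw_back (a point): Middle of the sliding jaw's upright back face (the face to push, in the vice's +x), 42 mm above the bench, 8 mm below the jaw's top; axes as the vice's. The bed behind it is free, 24 mm above the bench.
- block: Loose dark hardwood setting block 30 mm (its x, along the vice) x 42 mm (y) x 34 mm tall, 90 g, standing on the vice's bed between the jaws, at first a little askew and clear of both. On top a round silver bezel 21 mm across with a green domed stone. Origin: centre of its underside, z up.
- stone_top (a point): Highest point of the stone, 44 mm above the block's underside, on the block's axis (so 68 mm above the bench); axes as the block's.
- magnifier: Hand magnifier lying flat on the bench, about 110 g. Round lens in a dark rim 60 mm across, 12 mm thick; then a steel ferrule and a straight wooden handle 18 mm wide, 16 mm thick, along the magnifier's -x from 45 to 149 mm from the lens centre. Origin: lens centre, level with the rim's underside; z up. The handle's underside is level with the rim's.
- handle (a point): Where the magnifier balances and is best gripped: on the handle, 71 mm from the lens centre along -x, 8 mm above its underside; fingers close along the magnifier's y (18 mm wide). Axes as the magnifier's.
- punch_stand: Bystander between vice and magnifier: wooden stand 130 x 46 x 35 mm with five upright steel doming punches, 126 mm tall in all. Origin: centre of its underside, long side along x.
- file_jar: Bystander between vice and magnifier: glass jar 58 mm across with needle files standing in it, 140 mm tall in all. Origin: centre of its underside.
- dapping_block: Bystander: steel dapping cube of 50 mm. Origin: centre of its underside.
- bench_block: Bystander: flat steel block 75 x 75 x 19 mm. Origin: centre of its underside.
- dish: Bystander: yellow bowl 140 mm across, 35 mm tall. Origin: centre of its underside.
- hammer: Bystander: small hammer lying on the bench, 230 mm long, 30 mm tall. Origin: on the bench, at the middle of its handle, head towards x.
- tin: Bystander: round tin 64 mm across, 30 mm tall. Origin: centre of its underside.
There are look-alikes about, which are no part of the job. There is more than one size of the magnifier; the job needs the middle-sized. What is shaped like the vice but red is not meant.

How it is judged:
By the outcome, as a careful person would: the job done as asked, in the order asked, and still so for the second after the job is handed in, while the arm keeps its last pose, push and grip.
It also fails if it takes over 69 s, if anything falls off the work surface, if the arm or the gripper's body presses on something with over 40 N, if the wrist force passes 120 N, or if a joint passes its speed limit or range.

ROBOT

A 7-joint arm with a two-finger parallel gripper is mounted at the origin on the work surface. World frame = base frame: x ahead of the robot, y to its left, z up, the work surface at z = 0. Lengths are in m, angles in rad, forces in N, time in s.
With the tool pointing down it reaches from about 0.4 to 0.85 m from the base axis. Payload 10.4 kg.
Tool frame: the origin (TCP) lies at the very end of the fingers, on their centre line; the grasp point (between the pads) lies r.tcp_to_grasp behind it (r.tcp_to_grasp is the distance from the TCP to the grasp point, in m); z points along the fingers, y is the line along which they close (so a half turn about z gives the same grasp; the last joint's range is limited). The gripper opens to 87 mm and grips with 3 to 60 N. Pads are 19 mm wide; open, the fingers measure 117 mm over their backs; the gripper's body (75 mm by 190 mm) begins 51 mm behind the grasp point.
Start: joints at [1.171, 0.332, -0.065, 1.46, 0.022, 1.35, -0.088], TCP at [0.23, -0.581, 0.223] pointing down, gripper open.
Joint ranges: [-2.6, 2.6], [-0.5, 2.12], [-1.47, 1.34], [0.16, 2.42], [-1.27, 4.41], [0.06, 2.06], [-2.6, 2.6]. Speed limits (rad/s): [2.22, 2.22, 2.79, 2.79, 3.14, 3.14, 3.14].

INTERFACE

Orientations are given as a unit quaternion [x, y, z, w].
In Python, from bench import monitor, cams, ticket, r gives the robot as it stands.
- The arm moves only by the shell command python3 -m crank 'ROWS' [OPENING] [FORCE]. ROWS is a JSON object whose one key "steps" holds a list of rows, each a list of 2 entries, a list of its own where there are three numbers: the shift along the world's x, y, z in units of 25 mm (1.0 is 25 mm), then the turn, a rotation vector about the world's x, y, z in units of 5 degrees (1.0 is 5 degrees). In form: {"steps": [[[x, y, z], [ax, ay, az]], ...]}. A call has 1 to 10 rows; each row shifts and turns the commanded pose from where the row before left it; what a row does not reach is not made up. A row lasts 1/12 s, in which the tool goes at most 41.7 mm and 7.16 degrees, less where a joint would pass 70% of its speed; a pose out of reach is approached as far as the arm can. A call is refused whole if a number of a shift passes 1 or a number of a turn 1, either way. A call with a gripper value outside its range is refused whole. OPENING is the finger opening in mm, from 0 to 87, set as the call begins (- or left out, the last holds). The fingers move at their own pace and stop on an object; FORCE is the grip in N (left out, the last holds). Time passes only in rows, so rows that do not move let the fingers close. It gives the time, the measured TCP pose, the force, the opening and the grip force at its end, in the units of the state.
- monitor.read_state(): the state, without advancing time (a new reading comes with each control period).
- cams.camera(name): name is "side" or "top"; returns a dict with "pixels" (400x640x3 uint8, blue, green, red), "z_map" (400x640 float32, m along the optical axis (not along the pixel's ray), 0 where there is no reading), "vfov" (degrees; the focal length in pixels is half the picture's height over the tangent of half this angle, whatever the lens; pixels are square), "cx", "cy" (the principal point, pixels), "T" (4x4, takes a point from camera to world coordinates). Camera axes: x right, y up, looking along -z (the intrinsics and any distortion apply to the point x, -y, -z); pixel columns grow to the right and rows downward; lengths in m; the calibration is good to about 2 mm. A picture is of the moment at which its call begins.
- ticket.close_job(): hands the job in; it is judged then, once.
The state is a dict: "time": time; "joint_positions": joint angles; "joint_vel": joint speeds; "joint_torque": joint torques, N m; "ee_pos": TCP position; "eef_rot": TCP orientation; "ft_force": force on the tool from outside, world axes, zero at the start; "torque": the same for the moment, N m; "width": finger opening in m; "grip_force": force on a finger pad.
Only numpy, scipy, OpenCV 4.12 (cv2) and the standard library are available. Lean on these libraries where they do the work, as an engineer would, in place of code of your own. Each camera call takes 0.05 s, during which the arm holds its last target. There are 200 camera calls.

## Working session

There is one attempt and no reset: what is moved stays moved. The work goes in short steps, Python scripts to look and compute and a shell command to move; the robot and the scene stay as the last step left them, time stands still between calls to the robot, and variables do not carry over. Pictures are saved under pics/ and viewed, at most 10 in all, crops included, and the job is handed in when it is done.

```bash
ls; mkdir -p pics; cat > h.py <<'E'
import numpy as np, cv2
from bench import monitor, cams, ticket, r
def grab(n):
    c=cams.camera(n); c["f"]=200/np.tan(np.radians(c["vfov"])/2); return c
def cloud(c):
    z=c["z_map"]; v,u=np.mgrid[:400,:640]
    P=np.stack([(u-c["cx"])/c["f"]*z,-(v-c["cy"])/c["f"]*z,-z],-1)
    return P@c["T"][:3,:3].T+c["T"][:3,3]
E
python3 - <<'E'
from h import *
for n in ("top","side"):
    c=grab(n); cv2.imwrite(f"pics/{n}0.png",c["pixels"])
    W=cloud(c); np.savez(f"pics/{n}0.npz",W=W,z=c["z_map"],px=c["pixels"],T=c["T"],f=c["f"],cx=c["cx"],cy=c["cy"])
    print(n,{k:v for k,v in c.items() if k not in("pixels","z_map")})
print(monitor.read_state(), r.tcp_to_grasp)
E
```

```text
pics
top {'vfov': 57.41772916095858, 'cx': 311.0141822319474, 'cy': 204.6898079076183, 'T': array([[-2.76399752e-02,  9.92672576e-01, -1.17631581e-01,
         4.17886417e-01],
       [-9.99600876e-01, -2.81350994e-02, -2.55032053e-03,
        -7.55520569e-04],
       [-5.84120946e-03,  1.17514140e-01,  9.93054030e-01,
         1.02847788e+00],
       [ 0.00000000e+00,  0.00000000e+00,  0.00000000e+00,
         1.00000000e+00]]), 'f': np.float64(365.173334566022)}
side {'vfov': 42.863071959745795, 'cx': 328.0253958257202, 'cy': 205.62162655501024, 'T': array([[-0.9947397 ,  0.03977084, -0.0943992 ,  0.41051292],
       [-0.10054258, -0.55539829,  0.82548405,  1.07237998],
       [-0.01959896,  0.8306329 ,  0.5564754 ,  0.78401122],
       [ 0.        ,  0.        ,  0.        ,  1.        ]]), 'f': np.float64(509.5141694463746)}
{'time': 0.1, 'joint_positions': array([ 1.17139953,  0.33279692, -0.06474856,  1.46082988,  0.0216065 ,
        1.3499276 , -0.08847183]), 'joint_vel': array([-1.03214886e-05, -1.26021476e-03,  3.63070751e-04, -2.54887024e-03,
       -6.39628231e-04, -1.80652673e-04,  2.00110452e-04]), 'joint_torque': array([ 2.06005439e-03, -6.24543929e+01,  2.50961480e-02, -3.90720606e+01,
       -6.13635778e-02,  3.65806755e-02,  3.68677956e-05]), 'ee_pos': array([ 0.22985961, -0.58082557,  0.22185409]), 'eef_rot': array([ 9.82296440e-01,  1.87332070e-01, -1.42110766e-04, -6.16705412e-04]), 'ft_force': array([-0.2338793 ,  0.40974155,  0.22471828]), 'torque': array([-0.04923585,  0.04340543,  0.02023537]), 'grip_force': 0.0, 'width': 0.08683145019403472} 0.0187
```

View pics/top0.png

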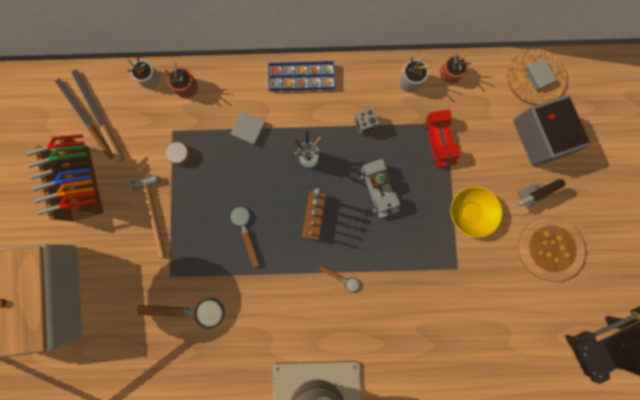

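View pics/side0.png

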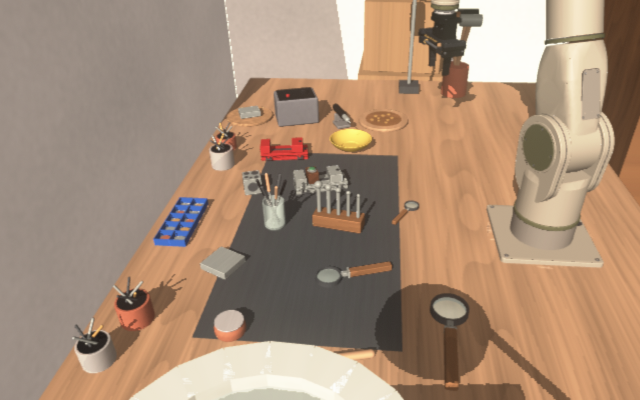

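The top view shows the middle-sized magnifier with its lens at about (240,215) and handle running to (257,265). The vice is around (380,188) with the stone at about (380,179). The punch stand is at (315,215) and the jar at (308,152). In the side view the magnifier is at (330,275) and the vice at (320,180).

```bash
python3 - <<'E'
from h import *
D={n:np.load(f"pics/{n}0.npz") for n in("top","side")}
def crop(n,u,v,w,h,s):return cv2.resize(D[n]["px"][v:v+h,u:u+w],(w*s,h*s),interpolation=cv2.INTER_CUBIC)
a=np.hstack([crop("top",350,150,60,75,6.0.__int__()),crop("side",285,155,70,50,6)[:300,:] if 0 else cv2.resize(D["side"]["px"][155:205,285:355],(420,300),interpolation=cv2.INTER_CUBIC) if 0 else cv2.copyMakeBorder(crop("side",285,160,70,45,6),0,180,0,0,0)])
cv2.imwrite("pics/c1.png",a)
# fuse: rectified 1mm height map around vice
for n in D:
    W=D[n]["W"]
    T=D[n]["T"]
    ok=(D[n]["z"]>0)
    tab=ok&(abs(W[...,2])<.012)&(W[...,0]>.3)&(W[...,0]<.8)&(abs(W[...,1])<.4)
    print(n,"table z med",np.median(W[tab][:,2]))
W=D["top"]["W"]
# vice region listing height map
print("vice top: z(mm)"); 
for v in range(156,218,2): print(v," ".join("%3d"%(1000*W[v,u,2]) for u in range(354,404,2)))
for p in[(168,376),(178,380),(207,385),(215,240),(265,257),(152,308),(215,315)]: print(p,W[p].round(4))
E
```

```text
top table z med 0.0015700896780577178
side table z med 0.00037761726313351174
vice top: z(mm)
156   1   0   2   2   2   0   3   0   3   2   2   4  -1   0  -1   0   3  -1   1   2   0   2   3   4   0
158   0   0   4   0   1   5  -1   3   0   3   0   0   3   0   0   2   1   1   4   1   0   2   0   1   0
160  -1   1   0   0   1   0   0   2   0   0  -2   0  51  52  53   0   4   3   0   3   0   1  -1   1   1
162  -2   4   0   2   0   1   2   0   1  49  51  46  52  49  48   0   0   3   1   0  -1   4   4   5   1
164   1   2   2   0   4   1  49  49  53  47  50  50  51  52  48  50   0   1   0 1028   5   0   0   3   2
166   0   2   0   0   1  50  50  49  50  46  49  50  49  52  53  49  12   0   4   0   2   5   3   0   0
168   1   1   1   0  20  47  52  53  51  49  50  50  50  51  47  51  17   3  -2   2   0   0   0   0   1
170   1   0   0   2   8  37  47  53  49  50  51  51  52  52  41  37  14   1   3   0   1   0   0  -1   2
172   0   7   4   1   2  26  46  49  47  53  53  47  38  24  59  61  59   0   1   2   4   3   4   1   0
174   0   4  -2   1  11  15  45  49  45  39  25  24  59  61  56  59  
[... 1771 characters left out ...]
1  53  25  26  28  24  23   1   4
210   3   3   0   0   4   0   1   2   3   2  15  16  23  48  54  23  24  27  23  25  24  26  23   0   3
212   2   1   3   1   3   1   0   1   4   0  17  14  11  25  23  24  26  24  23  25  26   2 1028  -2   6
214   2   1   0  -1   1   3   0   1   3   5   0   1   5  24  27  23  23  26  12   0   0   2   3   1   0
216   2   1   3   0   0   1   1   0   3   5   3   2   0  21  26  24   3  -1   0   3   0   4   1   2   0
(168, 376) [ 0.6294 -0.1782  0.0504]
(178, 380) [ 0.5983 -0.1845  0.0672]
(207, 385) [ 0.522  -0.1974  0.0492]
(215, 240) [0.515  0.2014 0.0108]
(265, 257) [0.3757 0.1541 0.0179]
(152, 308) [0.6909 0.0063 0.0078]
(215, 315) [ 0.5039 -0.008   0.0688]
```

View pics/c1.png

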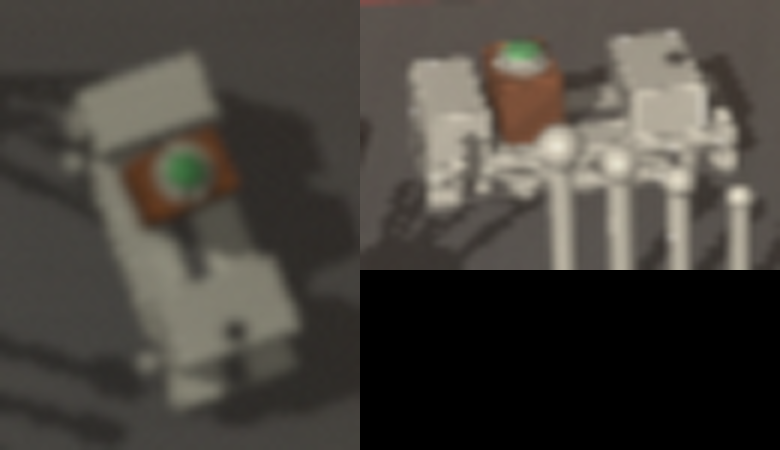

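The crop shows the fixed jaw at the far side (vice +x points away from the robot), the block beside it and the sliding jaw near the robot. I'll fit poses from both views.

```bash
python3 - <<'E'
from h import *
D={n:np.load(f"pics/{n}0.npz") for n in("top","side")}
def rect(P,s):
    (c,wh,a)=cv2.minAreaRect((P[:,:2]*1000).astype(np.float32)); print(s,len(P),"c",np.round(c,1),"wh",np.round(wh,1),"a",round(a,1),"zmed",np.median(P[:,2]).round(4))
for n in D:
    W=D[n]["W"];ok=D[n]["z"]>0;px=D[n]["px"].astype(int)
    X,Y,Z=W[...,0],W[...,1],W[...,2]
    reg=ok&(abs(X-.575)<.1)&(abs(Y+.19)<.065)
    g=reg&(Z>.055)&(px[...,1]>px[...,2]+15)&(px[...,1]>px[...,0]+10)
    print(n,"stone",W[g].mean(0).round(4),W[g].max(0)[2].round(4),g.sum())
    m=reg&(Z>.044)&(Z<.056)&(px[...,2]<px[...,0]+35)
    m=m.astype(np.uint8); k,l,st,ce=cv2.connectedComponentsWithStats(m,connectivity=4)
    for i in range(1,k):
        if st[i,4]>40: rect(W[l==i],"jaw")
    allv=reg&(Z>.02); P=W[allv]
    rect(P,"all"); 
    # magnifier
    mr=ok&(X>.35)&(X<.56)&(Y>.13)&(Y<.25)&(Z>.006)&(Z<.04); P=W[mr]; rect(P,"mag")
    c0=P[:,:2].mean(0);_,_,V=np.linalg.svd(P[:,:2]-c0);d=V[0]*np.sign(V[0,0]);s=(P[:,:2]-c0)@d;t=(P[:,:2]-c0)@[-d[1],d[0]]
    print("axis",np.degrees(np.arctan2(d[1],d[0])))
    H=P[s<s.min()+.09];L=P[s>s.max()-.05]
    ch=H[:,:2].mean(0);_,_,V=np.linalg.svd(H[:,:2]-ch);d=V[0]*np.sign(V[0,0])
    cc,rr=cv2.minEnclosingCircle((P[s>s.max()-.055][:,:2]*1000).astype(np.float32))
    e=(H[:,:2]-ch)@d; print("handle c",ch.round(4),"ang",np.degrees(np.arctan2(d[1],d[0])).round(1),"end",(ch+d*e.min()).round(4),"z",np.percentile(H[:,2],[10,50,90]).round(4),"lens",np.round(cc,1),round(rr,1),"rimz",np.median(L[:,2]).round(4), "to lens", np.degrees(np.arctan2(cc[1]/1e3-ch[1],cc[0]/1e3-ch[0])).round(1))
    for nm,a in dict(stand=(.42,.58,-.06,.05,.02,.13),jar=(.6,.72,-.04,.07,.03,.15)).items():
        q=ok&(X>a[0])&(X<a[1])&(Y>a[2])&(Y<a[3])&(Z>a[4])&(Z<a[5]);print(nm,W[q].min(0).round(3),W[q].max(0).round(3))
E
```

```text
top stone [ 0.5986 -0.1854  0.0678] 0.0712 28
jaw 228 c [ 633.2 -174.4] wh [29.6 56. ] a 17.7 zmed 0.0509
jaw 272 c [ 536.8 -205.2] wh [35.  56.8] a 18.1 zmed 0.0512
all 1183 c [ 576.1 -192.4] wh [149.4  70.3] a 17.7 zmed 0.0494
mag 669 c [456.3 186.9] wh [109.7 205.5] a 89.9 zmed 0.0125
axis 17.27701762851548
handle c [0.4059 0.1686] ang 15.7 end [0.3556 0.1544] z [0.008  0.0164 0.0186] lens [539.3 204.7] 42.0 rimz 0.0099 to lens 15.1
stand [ 0.441 -0.04   0.029] [0.573 0.026 0.128]
jar [ 0.636 -0.03   0.03 ] [0.711 0.038 0.142]
side stone [ 0.5992 -0.1813  0.0656] 0.069 15
jaw 145 c [ 535.2 -202.6] wh [36.1 63.9] a 16.9 zmed 0.0495
jaw 123 c [ 631.5 -169.8] wh [30.6 65.1] a 17.6 zmed 0.0495
all 822 c [ 575.3 -188.7] wh [150.5  65.3] a 18.8 zmed 0.0426
mag 769 c [460.9 179.9] wh [176.5  63.9] a 26.3 zmed 0.0111
axis 16.73514258373373
handle c [0.4148 0.1766] ang 18.7 end [0.3716 0.162 ] z [0.0083 0.0145 0.017 ] lens [513.1 206.3] 33.0 rimz 0.009 to lens 16.8
stand [ 0.441 -0.035  0.02 ] [0.573 0.034 0.126]
jar [ 0.636 -0.03   0.03 ] [0.711 0.043 0.138]
```

```bash
python3 -m crank '{"steps":[[[0.3,0.5,0],[0,0,-0.1]],[[0.7,0.9,0],[0,0,-0.1]],[[0.7,0.9,0],[0,0,-0.1]],[[0.7,0.9,0],[0,0,-0.1]],[[0.7,0.9,0],[0,0,-0.1]],[[0.7,0.9,0],[0,0,-0.1]],[[0.7,0.9,0],[0,0,-0.1]],[[0.7,0.9,0],[0,0,-0.1]],[[0.7,0.9,0],[0,0,0]],[[0.7,0.9,0],[0,0,0]]]}' 0 20
```

```text
time: 0.93
ee_pos: [0.3955, -0.3649, 0.2223]
eef_rot: [0.988, 0.153, -0.0, -0.0]
ft_force: [0.5, -0.4, 0.1]
width: 0.0282
grip_force: 0.0
```

```bash
python3 -m crank '{"steps":[[[0.6,0.85,0],[0,0,0]],[[0.6,0.85,0],[0,0,0]],[[0.6,0.85,0],[0,0,0]],[[0.6,0.85,0],[0,0,0]],[[0.6,0.85,-0.5],[0,0,0]],[[0.6,0.85,-0.9],[0,0,0]],[[0.6,0.85,-0.9],[0,0,0]],[[0,0,-0.9],[0,0,0]],[[0,0,-0.5],[0,0,0]],[[0,0,0],[0,0,0]]]}'
```

```text
time: 1.77
ee_pos: [0.498, -0.2172, 0.1271]
eef_rot: [0.988, 0.153, -0.002, -0.001]
ft_force: [-0.3, 0.3, -1.4]
width: 0.0005
grip_force: 0.0
```

```bash
python3 - <<'E'
from h import *
for n in ("side","top"):
    c=grab(n); p=c["pixels"]; q=p[130:220,270:370] if n=="side" else p[145:235,335:435]
    cv2.imwrite(f"pics/{n}1.png",q)
a=np.hstack([cv2.resize(cv2.imread(f"pics/{n}1.png"),(400,360),interpolation=cv2.INTER_CUBIC) for n in("side","top")])
cv2.imwrite("pics/c2.png",a); s=monitor.read_state(); print(s["ee_pos"],s["width"],s["eef_rot"],s["ft_force"])
E
```

```text
[ 0.49955224 -0.21850757  0.1304434 ] 0.0005306701375006859 [ 9.88363760e-01  1.52108558e-01 -2.30088457e-04  1.10418377e-04] [ 0.72609474 -0.88133259 -0.04707647]
```

View pics/c2.png

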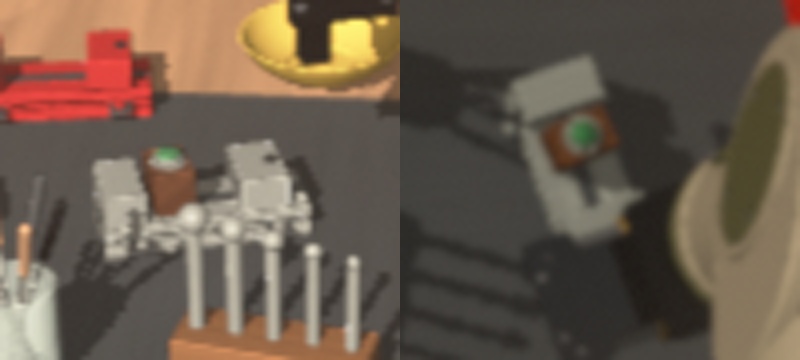

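The fingers are closed, squared to the vice behind the sliding jaw and clear of the stand. Next I descend behind the jaw.

```bash
python3 -m crank '{"steps":[[[0,0,-0.5],[0,0,0]],[[0,0,-0.7],[0,0,0]],[[0,0,-0.7],[0,0,0]],[[0,0,-0.7],[0,0,0]],[[0,0,-0.6],[0,0,0]],[[0,0,-0.4],[0,0,0]],[[0,0,-0.2],[0,0,0]],[[0,0,-0.1],[0,0,0]],[[0,0,0],[0,0,0]],[[0,0,0],[0,0,0]]]}'
```

```text
time: 2.7
ee_pos: [0.5005, -0.2177, 0.0334]
eef_rot: [0.988, 0.153, 0.001, 0.0]
ft_force: [0.3, 0.2, 0.2]
width: 0.0004
grip_force: 0.0
```

```bash
python3 -m crank '{"steps":[[[0.15,0.05,0],[0,0,0]],[[0.15,0.05,0],[0,0,0]],[[0.15,0.05,0],[0,0,0]],[[0.15,0.05,0],[0,0,0]],[[0.15,0.05,0],[0,0,0]],[[0.1,0.03,0],[0,0,0]],[[0.1,0.03,0],[0,0,0]],[[0.1,0.03,0],[0,0,0]]]}'
```

```text
time: 3.37
ee_pos: [0.5264, -0.209, 0.0325]
eef_rot: [0.988, 0.153, -0.0, 0.0]
ft_force: [-3.0, -2.2, 3.7]
width: 0.0004
grip_force: 1.9
```

```bash
python3 -m crank '{"steps":[[[0.1,0.03,0.02],[0,0,0]],[[0.1,0.03,0.02],[0,0,0]],[[0.1,0.03,0],[0,0,0]],[[0.1,0.03,0],[0,0,0]],[[0.1,0.03,0],[0,0,0]]]}'; python3 -m crank '{"steps":[[[0,0,0],[0,0,0]],[[0,0,0],[0,0,0]]]}'
```

```text
time: 3.78
ee_pos: [0.5386, -0.2049, 0.0332]
eef_rot: [0.988, 0.153, -0.0, -0.0]
ft_force: [-4.5, -1.3, -2.4]
width: 0.0004
grip_force: 1.9
time: 3.95
ee_pos: [0.5392, -0.2047, 0.0336]
eef_rot: [0.988, 0.153, 0.0, -0.0]
ft_force: [-1.5, 0.1, -0.8]
width: 0.0006
grip_force: 0.8
```

```bash
python3 -m crank '{"steps":[[[0.06,0.02,0],[0,0,0]],[[0.06,0.02,0],[0,0,0]],[[0.06,0.02,0],[0,0,0]],[[0.06,0.02,0],[0,0,0]]]}'; python3 -m crank '{"steps":[[[0.04,0.012,0],[0,0,0]],[[0.04,0.012,0],[0,0,0]]]}';
```

```text
time: 4.28
ee_pos: [0.5448, -0.203, 0.0337]
eef_rot: [0.988, 0.153, -0.0, -0.0]
ft_force: [-4.6, 0.1, 2.0]
width: 0.0004
grip_force: 2.1
time: 4.45
ee_pos: [0.5469, -0.2023, 0.0337]
eef_rot: [0.988, 0.153, 0.0, -0.0]
ft_force: [-4.2, 1.7, 1.6]
width: 0.0004
grip_force: 2.0
```

```bash
python3 -m crank '{"steps":[[[0.02,0.006,0],[0,0,0]],[[0.02,0.006,0],[0,0,0]]]}'|grep -E "pos|ft"; python3 -m crank '{"steps":[[[0.02,0.006,0],[0,0,0]]]}'|grep -E "pos|ft"; python3 -m crank '{"steps":[[[0.02,0.006,0],[0,0,0]]]}'|grep -E "pos|ft"
```

```text
ee_pos: [0.5478, -0.2021, 0.0336]
ft_force: [-6.5, 1.4, 3.2]
ee_pos: [0.5478, -0.2021, 0.0336]
ft_force: [-8.5, 1.2, 4.3]
ee_pos: [0.5478, -0.2022, 0.0335]
ft_force: [-11.5, 0.6, 5.5]
```

```bash
python3 -m crank '{"steps":[[[0.008,0.002,0],[0,0,0]]]}'|grep -E "pos|ft"; python3 -m crank '{"steps":[[[0,0,0],[0,0,0]],[[0,0,0],[0,0,0]]]}'|grep -E "pos|ft"
python3 - <<'E'
from h import *
a=[]
for n in ("side","top"):
    c=grab(n); p=c["pixels"]; q=p[150:210,280:360] if n=="side" else p[150:210,340:420]
    a.append(cv2.resize(q,(400,300),interpolation=cv2.INTER_CUBIC))
cv2.imwrite("pics/c3.png",np.hstack(a))
E
```

```text
ee_pos: [0.5478, -0.2022, 0.0335]
ft_force: [-11.0, 1.0, 6.5]
ee_pos: [0.5478, -0.2022, 0.0335]
ft_force: [-8.4, 1.6, 5.6]
```

View pics/c3.png

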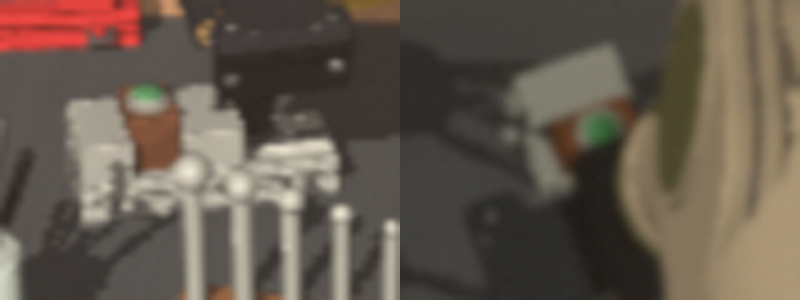

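The side view shows the block clasped between both jaws, stone at about (148,98) in the crop, and the jaw stopped at about 11 N. I'll retreat and refine the magnifier fit.

```bash
python3 -m crank '{"steps":[[[-0.1,-0.03,0],[0,0,0]],[[-0.2,-0.06,0],[0,0,0]],[[-0.2,-0.06,0],[0,0,0]],[[0,0,0.5],[0,0,0]],[[0,0,0.9],[0,0,0]],[[0,0,0.9],[0,0,0]],[[0,0,0.9],[0,0,0]],[[0,0,0.9],[0,0,0]],[[0,0,0.9],[0,0,0]],[[-0.3,0,0.9],[0,0,0]]]}'
python3 - <<'E'
from h import *
for n in("top","side"):
    D=np.load(f"pics/{n}0.npz");W=D["W"];px=D["px"];X,Y,Z=W[...,0],W[...,1],W[...,2]
    m=((D["z"]>0)&(X>.34)&(X<.56)&(Y>.12)&(Y<.25)&(Z>.0065)&(Z<.03)).astype(np.uint8)
    k,l,st,_=cv2.connectedComponentsWithStats(m,connectivity=4);i=1+st[1:,4].argmax();P=W[l==i]
    C=px[l==i].astype(int); wood=C[:,2]>C[:,0]+30
    H=P[wood]; ch=H[:,:2].mean(0); (c,wh,a)=cv2.minAreaRect((H[:,:2]*1e3).astype(np.float32))
    d=cv2.fitLine((H[:,:2]*1e3).astype(np.float32),cv2.DIST_HUBER,0,.01,.01).ravel()[:2]; d*=np.sign(d[0])
    s=(P[:,:2]-ch)@d; L=P[s>s.max()-.062]; cc,rr=cv2.minEnclosingCircle((L[:,:2]*1e3).astype(np.float32))
    t=np.array(cc)/1e3-ch
    print(n,len(P),wood.sum(),"handle rect",np.round(c,1),np.round(wh,1),"ang",np.degrees(np.arctan2(d[1],d[0])).round(1),"z",np.percentile(H[:,2],[20,50,80]).round(4),"lens",np.round(cc,1),round(rr,1),np.median(L[:,2]).round(4),"dist",np.hypot(*t).round(4),"ang2",np.degrees(np.arctan2(t[1],t[0])).round(1))
E
```

```text
time: 5.97
ee_pos: [0.5299, -0.2053, 0.1835]
eef_rot: [0.988, 0.153, 0.001, 0.0]
ft_force: [0.8, -1.0, -0.9]
width: 0.0002
grip_force: 0.0
top 619 237 handle rect [420.4 171.8] [101.  18.] ang 18.5 z [0.0153 0.017  0.0183] lens [513.  202.4] 30.9 0.0102 dist 0.0984 ang2 18.3
side 737 328 handle rect [420.3 176.3] [101.4  22.4] ang 18.7 z [0.0113 0.0146 0.0163] lens [513.1 206.3] 33.0 0.0095 dist 0.0976 ang2 16.8
```

```bash
python3 -m crank '{"steps":[[[0,0.2,0.8],[0,0,0.1]],[[-0.1,0.6,0.4],[0,0,0.1]],[[-0.2,0.9,0],[0,0,0]],[[-0.2,0.9,0],[0,0,0]],[[-0.2,0.9,0],[0,0,0]],[[-0.2,0.9,0],[0,0,0]],[[-0.2,0.9,0],[0,0,0]],[[-0.2,0.9,0],[0,0,0]],[[-0.2,0.9,0],[0,0,0]],[[-0.2,0.9,0],[0,0,0]]]}' | head -3; python3 -m crank '{"steps":[[[-0.2,0.9,0],[0,0,0]],[[-0.2,0.9,0],[0,0,0]],[[-0.2,0.9,0],[0,0,0]],[[-0.2,0.9,0],[0,0,0]],[[-0.2,0.9,0],[0,0,0]],[[-0.2,0.9,0],[0,0,0]],[[-0.2,0.9,0],[0,0,0]],[[-0.2,0.9,0],[0,0,0]],[[0,0,0],[0,0,0]],[[0,0,0],[0,0,0]]]}' 50 20
```

```text
time: 6.8
ee_pos: [0.4857, -0.0034, 0.2113]
eef_rot: [0.987, 0.162, 0.0, 0.0]
time: 7.63
ee_pos: [0.4454, 0.1762, 0.2112]
eef_rot: [0.987, 0.163, 0.0, 0.0]
ft_force: [-0.4, -1.0, 0.6]
width: 0.0492
grip_force: 0.0
```

```bash
python3 - <<'E'
from h import *
D=[]
for n in ("top","side"):
    c=grab(n); W=cloud(c); np.savez(f"pics/{n}2.npz",W=W,z=c["z_map"],px=c["pixels"])
    p=c["pixels"].astype(int);X,Y,Z=W[...,0],W[...,1],W[...,2]
    reg=(c["z_map"]>0)&(abs(X-.575)<.1)&(abs(Y+.19)<.065)
    g=reg&(Z>.055)&(Z<.08)&(p[...,1]>p[...,2]+15)&(p[...,1]>p[...,0]+10); print(n,"stone",W[g].mean(0).round(4),g.sum())
    m=(reg&(Z>.053)&(Z<.075)); r_=cv2.minAreaRect((W[m][:,:2]*1e3).astype(np.float32)); print("block",np.round(r_[0],1),np.round(r_[1],1),round(r_[2],1))
    m=(reg&(Z>.044)&(Z<.054)&(p[...,2]<p[...,0]+30)).astype(np.uint8);k,l,st,_=cv2.connectedComponentsWithStats(m,connectivity=4)
    for i in range(1,k):
        if st[i,4]>40:r_=cv2.minAreaRect((W[l==i][:,:2]*1e3).astype(np.float32)); print("jaw",np.round(r_[0],1),np.round(r_[1],1),round(r_[2],1))
    q=c["pixels"][155:215,290:370] if n=="side" else c["pixels"][155:215,345:425]
    D.append(cv2.resize(q,(400,300),interpolation=cv2.INTER_CUBIC))
cv2.imwrite("pics/c4.png",np.hstack(D)); s=monitor.read_state();print(s["ee_pos"],s["eef_rot"],s["width"])
E
```

```text
top stone [ 0.6052 -0.1836  0.0665] 32
block [ 602.2 -184.9] [93.3 54.2] 17.0
jaw [ 634.  -174.3] [29.  56.6] 19.1
jaw [ 574.3 -193.6] [35.4 56.2] 18.2
side stone [ 0.6062 -0.183   0.0646] 15
block [ 600.5 -184.2] [38.8 48.1] 15.3
jaw [ 572.1 -191.5] [35.  66.1] 11.8
jaw [ 632.7 -170.7] [29.  60.2] 17.8
[0.44622931 0.17405643 0.21106505] [9.86862769e-01 1.61560466e-01 4.56777789e-05 2.97854500e-04] 0.0495213630880835
```

View pics/c4.png

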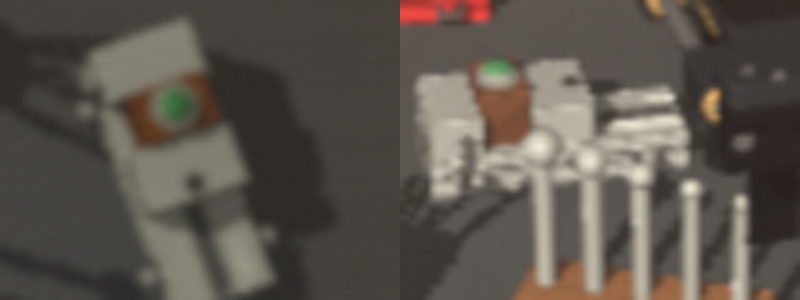

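The top view shows the block held flush and square between both jaws, with the stone at about (0.6055, -0.1835). Now the handle grasp.

```bash
python3 -m crank '{"steps":[[[0,0.26,-0.5],[0,0,0]],[[0,0,-1],[0,0,0]],[[0,0,-1],[0,0,0]],[[0,0,-1],[0,0,0]],[[0,0,-1],[0,0,0]],[[0,0,-1],[0,0,0]],[[0,0,-0.7],[0,0,0]],[[0,0,-0.5],[0,0,0]],[[0,0,-0.4],[0,0,0]],[[0,0,-0.2],[0,0,0]]]}'; python3 -m crank '{"steps":[[[0,0,-0.2],[0,0,0]],[[0,0,-0.2],[0,0,0]],[[0,0,-0.2],[0,0,0]],[[0,0,-0.2],[0,0,0]],[[0,0,-0.2],[0,0,0]],[[0,0,0],[0,0,0]],[[0,0,0],[0,0,0]],[[0,0,0],[0,0,0]]]}'
```

```text
time: 8.57
ee_pos: [0.446, 0.1805, 0.0273]
eef_rot: [0.987, 0.161, -0.001, 0.0]
ft_force: [-0.3, -0.7, -0.7]
width: 0.0501
grip_force: 0.0
time: 9.23
ee_pos: [0.4466, 0.1809, 0.0038]
eef_rot: [0.987, 0.162, 0.0, 0.0]
ft_force: [0.2, 0.4, -0.4]
width: 0.0497
grip_force: 0.0
```

```bash
python3 -m crank '{"steps":[[[0,0,-0.04],[0,0,0]],[[0,0,0],[0,0,0]],[[0,0,0],[0,0,0]],[[0,0,0],[0,0,0]],[[0,0,0],[0,0,0]],[[0,0,0],[0,0,0]],[[0,0,0],[0,0,0]],[[0,0,0],[0,0,0]]]}' 5 35; python3 -m crank '{"steps":[[[0,0,0.1],[0,0,0]],[[0,0,0.2],[0,0,0]],[[0,0,0.4],[0,0,0]],[[0,0,0.6],[0,0,0]],[[0,0,0.8],[0,0,0]],[[0,0,0.8],[0,0,0]],[[0,0,0.5],[0,0,0]],[[0,0,0.2],[0,0,0]],[[0,0,0],[0,0,0]],[[0,0,0],[0,0,0]]]}'
```

```text
time: 9.9
ee_pos: [0.4465, 0.1809, 0.0026]
eef_rot: [0.987, 0.162, 0.0, 0.0]
ft_force: [1.1, 0.4, 1.4]
width: 0.018
grip_force: 35.0
time: 10.73
ee_pos: [0.4463, 0.1805, 0.0922]
eef_rot: [0.987, 0.161, -0.0, 0.0]
ft_force: [0.9, -0.0, -1.8]
width: 0.0177
grip_force: 35.0
```

Gripped at 18 mm and lifted. Next: raise it and measure the lens pose.

```bash
python3 -m crank '{"steps":[[[0,0,0.5],[0,0,0]],[[0,0,0.9],[0,0,0]],[[0,0,0.9],[0,0,0]],[[0,0,0.9],[0,0,0]],[[0,0,0.9],[0,0,0]],[[0,0,0.5],[0,0,0]],[[0,0,0],[0,0,0]],[[0,0,0],[0,0,0]],[[0,0,0],[0,0,0]]]}'; cat > lens.py <<'E'
from h import *
s=monitor.read_state(); e=s["ee_pos"]; R=__import__("scipy.spatial.transform",fromlist=["Rotation"]).Rotation.from_quat(s["eef_rot"]).as_matrix()
print("ee",e.round(4),"yaw",np.degrees(np.arctan2(R[1,0],R[0,0])).round(2),"toolz",R[:,2].round(4),s["width"],s["grip_force"])
d=R[:,0]; pred=e+.071*d; q=[]
for n in("top","side"):
    c=grab(n);W=cloud(c);D=W-pred
    m=((c["z_map"]>0)&(np.hypot(D[...,0],D[...,1])<.045)&(D[...,2]>-.012)&(D[...,2]<.022)).astype(np.uint8)
    k,l,st,_=cv2.connectedComponentsWithStats(m,connectivity=4);i=1+st[1:,4].argmax();P=W[l==i]
    Q=P[(P-pred)@d>-.026]; cc,rr=cv2.minEnclosingCircle((Q[:,:2]*1e3).astype(np.float32))
    A=np.c_[(Q-pred)@d,(Q-pred)@R[:,1],np.ones(len(Q))];f=np.linalg.lstsq(A,Q[:,2],rcond=None)[0]
    cy=(np.array(cc)/1e3-e[:2])
    print(n,len(Q),"lens",np.round(cc,1),round(rr,1),"along",(cy@d[:2]).round(4),"lat",(cy@R[:2,1]).round(4),"z",np.median(Q[:,2]).round(4),"dz",(f[2]-e[2]).round(4),"slopes deg",np.degrees(f[:2]).round(1))
    vs,us=np.where(l==i);v=int(np.clip(vs.mean()-30,0,340));u=int(np.clip(us.mean()-40,0,560))
    q.append(cv2.resize(c["pixels"][v:v+60,u:u+80],(400,300),interpolation=cv2.INTER_CUBIC))
import sys; cv2.imwrite(sys.argv[1],np.hstack(q))
E
python3 lens.py pics/l1.png
```

```text
time: 11.48
ee_pos: [0.4457, 0.1804, 0.2058]
eef_rot: [0.987, 0.161, -0.001, 0.0]
ft_force: [0.0, -0.2, -1.3]
width: 0.0178
grip_force: 35.0
ee [0.4457 0.1804 0.2058] yaw 18.58 toolz [-2.4e-03 -7.0e-04 -1.0e+00] 0.017844989832998977 34.99421238899231
top 406 lens [514.4 201.9] 30.0 along 0.0719 lat 0.0015 z 0.2127 dz 0.0069 slopes deg [1.7 0.7]
side 491 lens [511.8 204.3] 32.3 along 0.0702 lat -0.0016 z 0.2112 dz 0.0055 slopes deg [0.  2.6]
```

View pics/l1.png

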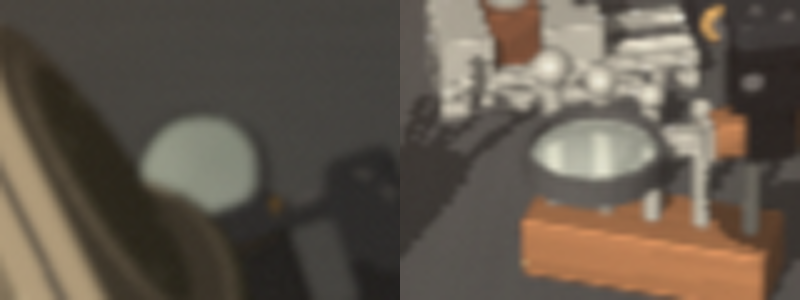

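The lens is level and on the expected offset (71 mm along the tool x, ~0 lateral). Carrying it over the tools at z≈0.206.

```bash
python3 -m crank '{"steps":[[[0.05,-0.2,0],[0,0,0]],[[0.1,-0.5,0],[0,0,0]],[[0.2,-0.8,0],[0,0,0]],[[0.2,-0.8,0],[0,0,0]],[[0.2,-0.8,0],[0,0,0]],[[0.2,-0.8,0],[0,0,0]],[[0.2,-0.8,0],[0,0,0]],[[0.2,-0.8,0],[0,0,0]],[[0.2,-0.8,0],[0,0,0]],[[0.2,-0.8,0],[0,0,0]]]}'|head -3; python3 -m crank '{"steps":[[[0.2,-0.8,0],[0,0,0]],[[0.2,-0.8,0],[0,0,0]],[[0.2,-0.8,0],[0,0,0]],[[0.2,-0.8,0],[0,0,0]],[[0.2,-0.8,0],[0,0,0]],[[0.2,-0.8,0],[0,0,0]],[[0.2,-0.8,0],[0,0,0]],[[0.2,-0.8,0],[0,0,0]],[[0.2,-0.8,0],[0,0,0]],[[0.1,-0.5,0],[0,0,0]]]}'|head -3;  python3 -m crank '{"steps":[[[0,-0.2,0],[0,0,0]],[[0,0,0],[0,0,0]],[[0,0,0],[0,0,0]],[[0,0,0],[0,0,0]]]}'
```

```text
time: 12.42
ee_pos: [0.49, 0.0018, 0.207]
eef_rot: [0.987, 0.161, -0.0, 0.0]
time: 13.25
ee_pos: [0.5373, -0.1919, 0.2066]
eef_rot: [0.987, 0.16, -0.001, 0.0]
time: 13.58
ee_pos: [0.5377, -0.1927, 0.2076]
eef_rot: [0.987, 0.162, 0.0, -0.0]
ft_force: [0.3, 0.7, -0.3]
width: 0.0173
grip_force: 35.0
```

```bash
python3 -m crank '{"steps":[[[0,-0.27,0],[0,0,0]],[[0,-0.27,-0.2],[0,0,0]],[[0,0,-0.6],[0,0,0]],[[0,0,-0.8],[0,0,0]],[[0,0,-0.8],[0,0,0]],[[0,0,-0.8],[0,0,0]],[[0,0,-0.6],[0,0,0]],[[0,0,-0.3],[0,0,0]],[[0,0,-0.1],[0,0,0]],[[0,0,0],[0,0,0]]]}';python3 -m crank '{"steps":[[[0,0,0],[0,0,0]],[[0,0,0],[0,0,0]],[[0,0,0],[0,0,0]]]}' >/dev/null; python3 lens.py pics/l2.png
```

```text
time: 14.42
ee_pos: [0.5375, -0.2078, 0.1024]
eef_rot: [0.987, 0.161, -0.0, -0.0]
ft_force: [0.6, 0.6, -0.7]
width: 0.0175
grip_force: 35.0
ee [ 0.5382 -0.2079  0.1035] yaw 18.59 toolz [ 1.5e-03 -7.0e-04 -1.0e+00] 0.01797764515855516 34.99423027038574
top 384 lens [ 605.  -185.4] 30.7 along 0.0704 lat 0.0 z 0.1106 dz 0.0071 slopes deg [ 1.7 -0.1]
side 236 lens [ 605.8 -181.6] 33.2 along 0.0724 lat -0.0033 z 0.1088 dz 0.0052 slopes deg [0.3 2. ]
```

View pics/l2.png

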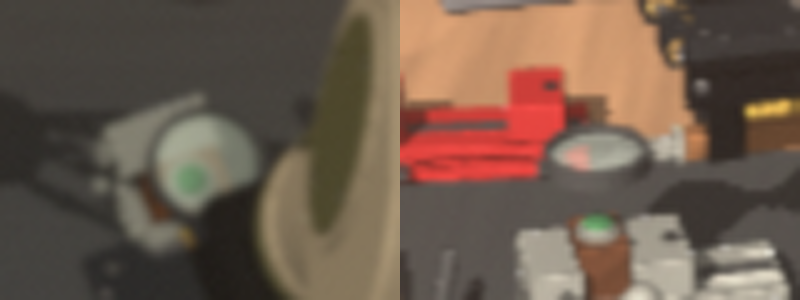

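The lens shows directly over the stone in both views (side: lens at (598,160), stone at (597,225) in the crop). A final small correction and descent remain.

```bash
python3 -m crank '{"steps":[[[0,0.03,-0.1],[0,0,0]],[[0,0.03,-0.15],[0,0,0]],[[0,0,-0.15],[0,0,0]],[[0,0,-0.1],[0,0,0]],[[0,0,0],[0,0,0]],[[0,0,0],[0,0,0]],[[0,0,0],[0,0,0]],[[0,0,0],[0,0,0]],[[0,0,0],[0,0,0]],[[0,0,0],[0,0,0]]]}'; python3 lens.py pics/l3.png
```

```text
time: 15.6
ee_pos: [0.5378, -0.2062, 0.0902]
eef_rot: [0.987, 0.161, 0.0, 0.0]
ft_force: [0.7, -0.3, -1.5]
width: 0.0179
grip_force: 35.0
ee [ 0.5378 -0.2062  0.0902] yaw 18.59 toolz [ 2.e-04 -2.e-04 -1.e+00] 0.01789844366945421 34.99403893947601
top 376 lens [ 603.9 -184.2] 30.6 along 0.0697 lat 0.0002 z 0.097 dz 0.007 slopes deg [1.2 0.4]
side 241 lens [ 604.1 -180.4] 35.2 along 0.0711 lat -0.0034 z 0.0955 dz 0.0054 slopes deg [0.7 2. ]
```

View pics/l3.png

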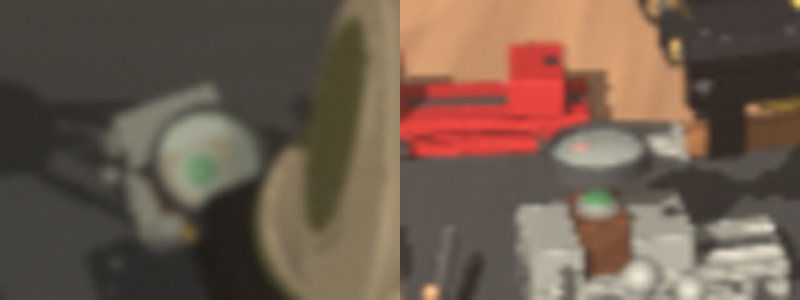

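The lens is level and centred over the stone in both views, with its rim about 20 mm above it and the arm steady. Handing in.

```bash
python3 -c "
from bench import ticket
print(ticket.close_job())"
```

```text
the job is handed in; nothing more can be done
None
```

The job is handed in: the vice jaw nips the block at about 11 N and square, and the middle-sized magnifier is held level and centred over the stone, its rim about 20 mm above it; no verdict was returned.

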